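Hand over the fitting sleeves in mirrored order

ROBOT

A 6-joint arm with a two-finger parallel gripper is mounted at the origin on the work surface. World frame = base frame: x ahead of the robot, y to its left, z up, the work surface at z = 0. Lengths are in mm, angles in rad, forces in N, time in s.
With the tool pointing down it reaches from about 300 to 775 mm from the base axis. Payload 14.6 kg.
Tool frame: the origin (TCP) lies midway between the tips of the shut fingers; the grasp point (between the pads) lies 19 mm behind it; z points along the fingers, y is the line along which they close (so a half turn about z gives the same grasp; the last joint's range is limited). The gripper opens to 94 mm and grips with 3 to 60 N. Pads are 16 mm wide; open, the fingers measure 119 mm over their backs; the gripper's body (75 mm by 177 mm) begins 78 mm behind the grasp point.
Start: joints at [-1.185, 0.3, 1.521, -0, 1.321, -0.067], TCP at [240.609, -494.567, 205.446] pointing down, gripper open.
Joint ranges: [-3.03, 3.03], [-0.79, 2.21], [0.23, 2.52], [-1.04, 4.18], [0, 3.07], [-2.55, 2.55]. Speed limits (rad/s): [2.22, 2.22, 2.57, 3.14, 3.14, 3.14].

INTERFACE

Orientations are given as [roll, pitch, yaw] about the fixed x, y, z axes, in that order (R = Rz(yaw) Ry(pitch) Rx(roll)).
In Python, from cell import manip, camera gives the robot as it stands.
- The arm moves only by the tool move_arm, never from a script. Its arguments are lists of equal length, an entry for each row: "dp": the shift along the world's x, y, z in mm, a list of three; "rotation": the turn, a rotation vector about the world's x, y, z in rad, a list of three; "hand": the opening, from 0 (shut) to 1 (fully open). A call has 1 to 10 rows; each row shifts and turns the commanded pose from where the row before left it; what a row does not reach is not made up. A row lasts 1/8 s, in which the tool goes at most 62.5 mm and 10.7 degrees, less where a joint would pass 70% of its speed; a pose out of reach is approached as far as the arm can. A call with a gripper value outside its range is refused whole. The fingers move at their own pace and stop on an object; "newtons" is the grip in N (left out, the last holds). Time passes only in rows, so rows that do not move let the fingers close. It gives the time, the measured TCP pose, the force, the opening and the grip force at its end, in the units of the state.
- manip.read_state(): the state, without advancing time (a new reading comes with each control period).
- camera(name): name is "side" or "top" or "wrist"; returns a dict with "image" (384x512x3 uint8, red, green, blue), "fx", "fy", "cx", "cy" (pixels), "R" (3x3) and "t" (3): a world point X has camera coordinates R X + t; the wrist camera has in their place "mount" (4x4, takes a point from camera to tool coordinates, whose origin is the TCP and whose axes are the flange's). Camera axes: x right, y down, z forward; pixel columns grow to the right and rows downward; lengths in mm; the calibration is good to about 2 mm. A picture is of the moment at which its call begins: read the wrist's pose just before it. There is no depth.
- manip.sign_off(): hands the job in; it is judged then, once.
The state is a dict: "clock": time; "joints": joint angles; "qd": joint speeds; "effort": joint torques, N m; "eef_pos": TCP position; "eef_rot": TCP orientation; "wrist_force": force on the tool from outside, world axes, zero at the start; "moment": the same for the moment, N m; "finger_gap": finger opening in mm; "finger_force": force on a finger pad.
Only numpy, scipy, OpenCV 4.12 (cv2) and the standard library are available. Lean on these libraries where they do the work, as an engineer would, in place of code of your own. Each camera call takes 0.05 s, during which the arm holds its last target. There are 200 camera calls.

TASK

Move the four bearing-fitting sleeves from the coloured pockets of the old rack into the black pockets of the blue new rack in reverse order, so that a colleague facing you reads the same row: the sleeve that stood furthest left (as seen from the robot) goes into the furthest right pocket, the next one into the next, and so on. Never lay or knock a sleeve over, and leave all four standing upright on the pocket floors, released.

Things in the scene. Friction and masses are not known exactly. Their poses are not given: they have to be found in the camera images.
- red_center (a point): centre (half-way up) of the red-marked fitting sleeve: a loose upright black cylinder, 34 mm diameter, 80 mm tall, about 0.15 to 0.3 kg, with a red band round it near the top and a red top face with a dark 15 mm dot; z axis along the cylinder, up. At the start it stands in the red pocket on the old rack, its centre 56 mm above the table
- yellow_center (a point): centre (half-way up) of the yellow-marked fitting sleeve: a loose upright black cylinder, 34 mm diameter, 80 mm tall, about 0.15 to 0.3 kg, with a yellow band round it near the top and a yellow top face with a dark 15 mm dot; z axis along the cylinder, up. At the start it stands in the yellow pocket on the old rack, its centre 56 mm above the table
- green_center (a point): centre (half-way up) of the green-marked fitting sleeve: a loose upright black cylinder, 34 mm diameter, 80 mm tall, about 0.15 to 0.3 kg, with a green band round it near the top and a green top face with a dark 15 mm dot; z axis along the cylinder, up. At the start it stands in the green pocket on the old rack, its centre 56 mm above the table
- white_center (a point): centre (half-way up) of the white-marked fitting sleeve: a loose upright black cylinder, 34 mm diameter, 80 mm tall, about 0.15 to 0.3 kg, with a white band round it near the top and a white top face with a dark 15 mm dot; z axis along the cylinder, up. At the start it stands in the white pocket on the old rack, its centre 56 mm above the table
- red_pocket: fixed red square pocket of the old rack, 58 mm outside, 50 mm inside, rim 12 mm high, floor 4 mm thick; origin at the centre of its underside, 12 mm above the table, axes as the old rack's. It stays where it is, so it always shows where that sleeve stood in the row
- yellow_pocket: fixed yellow square pocket of the old rack, 58 mm outside, 50 mm inside, rim 12 mm high, floor 4 mm thick; origin at the centre of its underside, 12 mm above the table, axes as the old rack's. It stays where it is, so it always shows where that sleeve stood in the row
- green_pocket: fixed green square pocket of the old rack, 58 mm outside, 50 mm inside, rim 12 mm high, floor 4 mm thick; origin at the centre of its underside, 12 mm above the table, axes as the old rack's. It stays where it is, so it always shows where that sleeve stood in the row
- white_pocket: fixed white square pocket of the old rack, 58 mm outside, 50 mm inside, rim 12 mm high, floor 4 mm thick; origin at the centre of its underside, 12 mm above the table, axes as the old rack's. It stays where it is, so it always shows where that sleeve stood in the row
- old_rack: old rack: fixed dark grey steel bar 75 x 300 x 12 mm, carrying the four coloured pockets in a shuffled order at y = +105, +35, -35, -105 mm; origin at the centre of its underside on the table; y runs along the row to the left as seen from the robot, x away from the robot, z up (turned at most about 17 degrees from the world's axes)
- new_rack: new rack: fixed blue speckled bar 75 x 300 x 12 mm with four identical empty black pockets, 58 mm square outside, 50 mm inside, centred at x = 0 and y = +105, +35, -35, -105 mm; pocket floors 16 mm and rims 24 mm above the table, so a seated sleeve's centre is 56 mm above it; origin at the centre of the underside on the table; y runs along the row to the left as seen from the robot, x away from the robot, z up
Not all that is in view belongs to the job. Leave any orange or purple look-alike of the part that bears yellow_center alone.

How it is judged:
By the outcome, as a careful person would: the job done as asked, in the order asked, and still so for the second after the job is handed in, with the robot touching nothing.
It also fails if it takes over 102 s, if anything falls off the work surface, if the arm or the gripper's body presses on something with over 40 N, if the wrist force passes 120 N, or if a joint passes its speed limit or range.

## Working session

There is one attempt and no reset: what is moved stays moved. The work goes in short steps, Python scripts to look and compute and a tool call to move; the robot and the scene stay as the last step left them, time stands still between calls to the robot, and variables do not carry over. Pictures are saved under pics/ and viewed, at most 14 in all, crops included, and the job is handed in when it is done.

Besides the shell and the picture viewer there is one more tool, called after ">>>" by a JSON object that holds its "method" and its "body". move_arm: Moves the arm, as the interface text tells. Its arguments: {"type":"object","properties":{"dp":{"type":"array","items":{"type":"array","items":{"type":"number"}}},"rotation":{"type":"array","items":{"type":"array","items":{"type":"number"}}},"hand":{"type":"array","items":{"type":"number"}},"newtons":{"type":"number"}},"required":["dp","rotation","hand"]}

```bash
mkdir -p pics; ls
python3 - <<'E'
from cell import manip, camera
import cv2,pickle,numpy as np
s=manip.read_state();print({k:np.round(v,3).tolist() for k,v in s.items()})
for n in("top","side"):
    c=camera(n);pickle.dump(c,open(n+".pkl","wb"));cv2.imwrite(f"pics/{n}0.png",c["image"][:,:,::-1])
    print(n,c["fx"],c["cx"],c["cy"],np.round(-c["R"].T@c["t"]),np.round(c["R"],3).tolist())
E
```

```text
pics
{'clock': 0.0, 'joints': [-1.185, 0.3, 1.522, 0.0, 1.321, -0.067], 'qd': [-0.0, 0.0, -0.001, 0.0, 0.0, 0.0], 'effort': [0.001, -53.181, -35.274, 0.071, 0.024, -0.0], 'eef_pos': [240.516, -494.317, 204.868], 'eef_rot': [-3.14, -0.0, 0.453], 'wrist_force': [0.612, 0.642, 0.272], 'moment': [0.054, 0.008, -0.015], 'finger_force': 0.0, 'finger_gap': 93.868}
top 499.3931054323215 253.65206391850563 197.31295819589508 [ 357.  -14. 1231.] [[0.002, -1.0, -0.003], [-0.982, -0.001, -0.188], [0.188, 0.003, -0.982]]
side 440.8017761606309 254.30614062353592 185.96371663877673 [432. 882. 699.] [[-0.989, -0.147, -0.022], [-0.07, 0.59, -0.804], [0.131, -0.794, -0.594]]
```

View pics/top0.png

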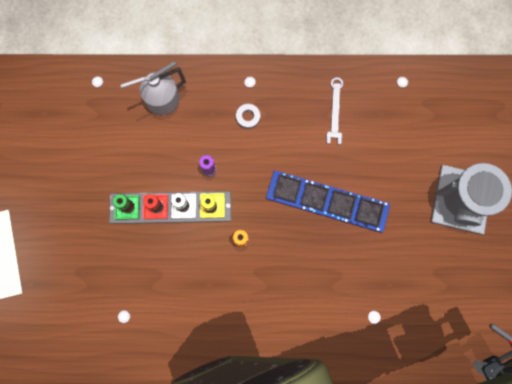

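View pics/side0.png

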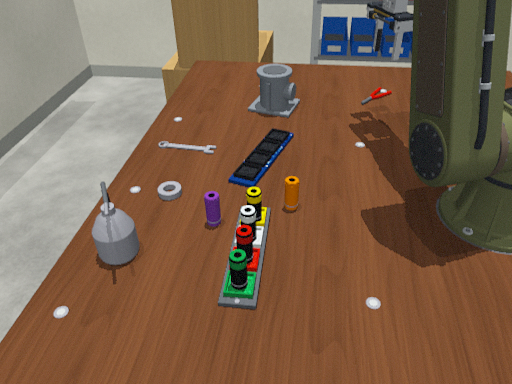

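```bash
cat > h.py <<'E'
import numpy as np,cv2,pickle
def ray(c,uv,z):
    d=c["R"].T@np.array([(uv[0]-c["cx"])/c["fx"],(uv[1]-c["cy"])/c["fy"],1.]);o=-c["R"].T@c["t"]
    return (o+d*(z-o[2])/d[2])[:2]
R={"green":(50,75),"red":(0,6),"yellow":(24,33),"blue":(105,125)}
def mask(im,col):
    h=cv2.cvtColor(im,cv2.COLOR_RGB2HSV);H,S,V=cv2.split(h)
    if col=="white": m=(S<40)&(V>170)
    elif col=="red": m=((H<=3)|(H>=176))&(S>190)&(V>100)
    else: m=(H>=R[col][0])&(H<=R[col][1])&(S>120)&(V>60)
    return m.astype(np.uint8)
E
python3 - <<'E'
from h import *
c=pickle.load(open("top.pkl","rb"));im=c["image"]
k=4;crop=cv2.resize(im[150:240,100:240],None,fx=k,fy=k,interpolation=cv2.INTER_CUBIC);
cv2.imwrite("pics/crop0.png",crop[:,:,::-1])
roi=np.zeros(im.shape[:2],np.uint8);roi[190:222,105:235]=1
for col in("green","red","white","yellow"):
    m=mask(im,col)*roi
    ys,xs=np.nonzero(m);p=np.array([ray(c,q,24) for q in zip(xs,ys)])
    print(col,len(xs),(xs.min(),xs.max(),ys.min(),ys.max()),"bbox centre z24",np.round((p.min(0)+p.max(0))/2))
m=mask(im,"blue");m[:160]=0;m[240:]=0;m[:,:260]=0;m[:,400:]=0
ys,xs=np.nonzero(m);p=np.array([ray(c,q,12) for q in zip(xs,ys)],np.float32)
(ce,sz,an)=cv2.minAreaRect(p);print(ce,sz,an)
a=np.radians(an if sz[0]<sz[1] else an-90);y=np.array([-np.sin(a),np.cos(a)]);
if y[1]<0:y=-y
print("ang",np.arctan2(-y[0],y[1]));[print(d,np.round(np.array(ce)+d*y)) for d in(105,35,-35,-105)]
# old rack bar grey ends
g=cv2.cvtColor(im,cv2.COLOR_RGB2HSV);m=((g[...,1]<70)).astype(np.uint8);m[:185]=0;m[228:]=0;m[:,:104]=0;m[:,236:]=0
m|=sum(mask(im,q)*roi for q in("green","red","yellow","white"))>0
n,l,s,_=cv2.connectedComponentsWithStats(m);i=1+s[1:,4].argmax();ys,xs=np.nonzero(l==i)
p=np.array([ray(c,q,14) for q in zip(xs,ys)],np.float32);print("old",cv2.minAreaRect(p))
E
```

```text
green 357 (np.int64(114), np.int64(138), np.int64(195), np.int64(218)) bbox centre z24 [565. 304.]
red 1 (np.int64(145), np.int64(145), np.int64(208), np.int64(208)) bbox centre z24 [561. 256.]
white 624 (np.int64(110), np.int64(230), np.int64(192), np.int64(218)) bbox centre z24 [569. 195.]
yellow 487 (np.int64(200), np.int64(223), np.int64(194), np.int64(217)) bbox centre z24 [567.  93.]
(581.7101440429688, -193.3163604736328) (296.2781982421875, 72.74574279785156) 73.4305419921875
ang -0.28919159750726847
105 [612. -93.]
35 [ 592. -160.]
-35 [ 572. -227.]
-105 [ 552. -294.]
old ((565.3584594726562, 197.7197265625), (76.36219787597656, 299.7558898925781), 1.3680683374404907)
```

View pics/crop0.png

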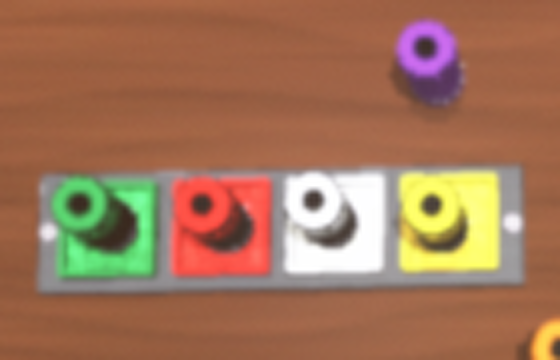

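Run:
```python
from h import *
c=pickle.load(open("top.pkl","rb"))
for n,q in dict(green=(78,205),red=(202,204),white=(314,201),yellow=(431,205)).items():
    print(n,np.round(ray(c,(100+(q[0]+.5)/4-.5,150+(q[1]+.5)/4-.5),96),1))
c0=np.array([565.4,197.7]);y=np.array([-.0239,1]);print([np.round(c0+d*y) for d in(105,35,-35,-105)])
from cell import manip
import cell;print(np.round(c["R"]@[0,0,1],2))
```

```text
green [565.3 300.6]
red [566. 229.]
white [567.8 164.2]
yellow [565.6  96.5]
[array([563., 303.]), array([565., 233.]), array([566., 163.]), array([568.,  93.])]
[-0.   -0.19 -0.98]
```

>>> {"method": "move_arm", "body": {"dp": [[0,0,60],[20,45,60],[25,50,10],[25,50,0],[25,50,0],[25,50,0],[25,50,0],[25,50,0],[25,50,0],[25,50,0]], "rotation": [[0,0,0.06],[0,0,0.08],[0,0,0.08],[0,0,0.08],[0,0,0.08],[0,0,0.08],[0,0,0.08],[0,0,0.08],[0,0,0.08],[0,0,0.08]], "hand": [1,1,1,1,1,1,1,1,1,1]}}

```text
clock: 1.35
eef_pos: [457.1, -56.5, 323.7]
eef_rot: [-3.142, 0.0, 1.235]
wrist_force: [0.9, -1.2, -0.1]
finger_gap: 93.6
finger_force: 0.0
```

>>> {"method": "move_arm", "body": {"dp": [[25,50,0],[25,50,0],[25,50,0],[25,50,0],[5,46,0],[0,0,0],[0,0,0]], "rotation": [[0,0,0.08],[0,0,0.08],[0,0,0.08],[0,0,0.08],[0,0,0.04],[0,0,0],[0,0,0]], "hand": [1,1,1,1,1,1,1]}}

```text
clock: 2.22
eef_pos: [561.6, 187.2, 323.5]
eef_rot: [-3.141, 0.0, 1.593]
wrist_force: [0.8, -1.4, -0.1]
finger_gap: 93.7
finger_force: 0.0
```

```bash
cat >> h.py <<'E'
def wrist(name):
    from cell import manip,camera
    from scipy.spatial.transform import Rotation as Ro
    s=manip.read_state();c=camera("wrist");M=c["mount"]
    T=np.eye(4);T[:3,:3]=Ro.from_euler("xyz",s["eef_rot"]).as_matrix();T[:3,3]=s["eef_pos"]
    W=np.linalg.inv(T@M);c["R"]=W[:3,:3];c["t"]=W[:3,3]
    pickle.dump(c,open(name+".pkl","wb"));cv2.imwrite(f"pics/{name}.png",c["image"][:,:,::-1])
    print(round(s["clock"],2),np.round(s["eef_pos"],1),np.round(s["eef_rot"],3));return c
E
python3 -c "
from h import *
c=wrist('w1')"
```

```text
2.23 [561.6 187.2 323.5] [-3.141  0.     1.593]
```

View pics/w1.png

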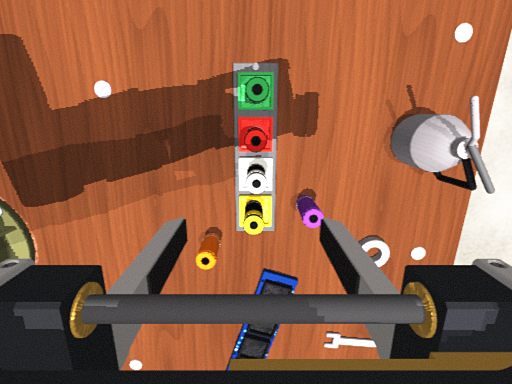

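```bash
python3 -c "
from h import *
c=pickle.load(open('w1.pkl','rb'))
for n,q in dict(green=(258,90),red=(256,139.5),white=(256,184),yellow=(253,224),orange=(206.5,261),purple=(312,217.5)).items(): print(n,np.round(ray(c,q,96 if n not in('orange','purple') else 80),1))
print('new far-left corner',ray(c,(265,271),12),ray(c,(298,281),12))"
```

```text
green [567.2 297.1]
red [566.1 228.9]
white [567.8 161.8]
yellow [564.6  96. ]
orange [486.1  18.8]
purple [661.4 102.9]
new far-left corner [591.79846301 -41.16107164] [660.07245209 -62.85252906]
```

>>> {"method": "move_arm", "body": {"dp": [[3.4,-50,-20],[0,-41,-40],[0,0,-60],[0,0,-60],[0,0,-40],[0,0,-30],[0,0,-20],[0,0,-12.5],[0,0,0],[0,0,0]], "rotation": [[0,0,0],[0,0,0],[0,0,0],[0,0,0],[0,0,0],[0,0,0],[0,0,0],[0,0,0],[0,0,0],[0,0,0]], "hand": [1,1,1,1,1,1,1,1,0.8,0.6], "newtons": 25}}

```text
clock: 3.52
eef_pos: [565.6, 96.5, 42.3]
eef_rot: [3.14, -0.0, 1.592]
wrist_force: [0.8, -0.7, -0.4]
finger_gap: 77.5
finger_force: 0.0
```

>>> {"method": "move_arm", "body": {"dp": [[0,0,0],[0,0,0],[0,0,0],[0,0,0],[0,0,0],[0,0,0]], "rotation": [[0,0,0],[0,0,0],[0,0,0],[0,0,0],[0,0,0],[0,0,0]], "hand": [0.4,0.2,0,0,0,0], "newtons": 25}}

```text
clock: 4.28
eef_pos: [565.1, 96.7, 41.3]
eef_rot: [-3.142, 0.0, 1.593]
wrist_force: [-1.8, 0.4, 0.8]
finger_gap: 33.4
finger_force: 25.0
```

>>> {"method": "move_arm", "body": {"dp": [[0,0,20],[0,0,50],[0,0,50],[12,-45,0],[12,-45,0],[12,-45,0],[11,-45,0],[0,-9.7,0],[0,0,0],[0,0,0]], "rotation": [[0,0,0],[0,0,0],[0,0,0],[0,0,-0.08],[0,0,-0.08],[0,0,-0.08],[0,0,-0.07],[0,0,0],[0,0,0],[0,0,0]], "hand": [0,0,0,0,0,0,0,0,0,0]}}

```text
clock: 5.52
eef_pos: [612.0, -91.8, 161.3]
eef_rot: [-3.141, -0.0, 1.284]
wrist_force: [-0.1, 0.2, -0.9]
finger_gap: 33.7
finger_force: 25.0
```

Run:
```python
from h import *
from cell import camera
c=wrist('w2')
s=camera("side");a=cv2.resize(s["image"][100:260,200:340],None,fx=2,fy=2)
a=cv2.copyMakeBorder(a,0,384-320,0,0,cv2.BORDER_CONSTANT)
cv2.imwrite("pics/w2b.png",np.hstack([c["image"],a])[:,:,::-1])
```

```text
5.53 [612.  -91.8 161.3] [-3.141 -0.     1.284]
```

View pics/w2b.png

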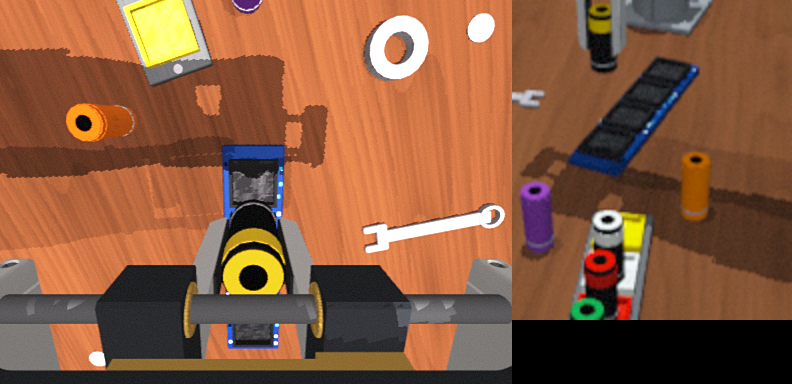

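Run:
```python
from h import *
c=pickle.load(open('w2.pkl','rb'))
A,B=ray(c,(223.5,147),12),ray(c,(284,146),12)
a=-.289;y=np.array([-np.sin(a),np.cos(a)])
print(A,B,np.linalg.norm(A-B),"pocket",(A+B)/2-45*y)
print("pocket far rim mid",ray(c,(254,159),24)-29*y)
p=c["R"]@np.array([612,-92,101.])+c["t"];print(p[:2]/p[2]*c["fx"]+[c["cx"],c["cy"]])
print(ray(c,(253,278),181))
```

```text
[590.77375969 -43.4043758 ] [660.05203247 -62.58941288] 71.88563643820635 pocket [612.58817335 -96.13071502]
pocket far rim mid [613.75430726 -93.33538628]
[251.92716358 203.17790043]
[ 605.74775511 -116.7438248 ]
```

>>> {"method": "move_arm", "body": {"dp": [[1,-2.5,-40],[0,0,-35],[0,0,-20],[0,0,-12],[0,0,-8],[0,0,-4],[0,0,0],[0,0,0]], "rotation": [[0,0,0],[0,0,0],[0,0,0],[0,0,0],[0,0,0],[0,0,0],[0,0,0],[0,0,0]], "hand": [0,0,0,0,0,0,0,0]}}

```text
clock: 6.62
eef_pos: [613.4, -95.6, 42.9]
eef_rot: [3.141, -0.0, 1.283]
wrist_force: [-0.2, 0.3, -1.0]
finger_gap: 33.6
finger_force: 25.0
```

>>> {"method": "move_arm", "body": {"dp": [[0,0,-1.3],[0,0,-0.5],[0,0,0]], "rotation": [[0,0,0],[0,0,0],[0,0,0]], "hand": [0,0,0]}}

```text
clock: 7.0
eef_pos: [613.4, -95.6, 41.3]
eef_rot: [3.141, -0.0, 1.283]
wrist_force: [-1.6, 0.7, 5.2]
finger_gap: 33.8
finger_force: 25.0
```

>>> {"method": "move_arm", "body": {"dp": [[0,0,0],[0,0,0],[0,0,0],[0,0,0],[0,0,0],[0,0,20],[0,0,50],[0,0,50],[0,0,0],[0,0,0]], "rotation": [[0,0,0],[0,0,0],[0,0,0],[0,0,0],[0,0,0],[0,0,0],[0,0,0],[0,0,0],[0,0,0],[0,0,0]], "hand": [0.4,0.6,0.8,1,1,1,1,1,1,1]}}

```text
clock: 8.25
eef_pos: [612.9, -95.5, 160.8]
eef_rot: [3.141, -0.0, 1.283]
wrist_force: [-0.2, -0.2, -1.2]
finger_gap: 94.2
finger_force: 0.0
```

Run:
```python
from h import *
from cell import camera
c=wrist('w3')
s=camera("side");a=cv2.resize(s["image"][100:260,200:340],None,fx=2,fy=2)
a=cv2.copyMakeBorder(a,0,384-320,0,0,cv2.BORDER_CONSTANT)
cv2.imwrite("pics/w3b.png",np.hstack([c["image"],a])[:,:,::-1])
```

```text
8.25 [612.9 -95.5 160.8] [ 3.141 -0.     1.283]
```

View pics/w3b.png

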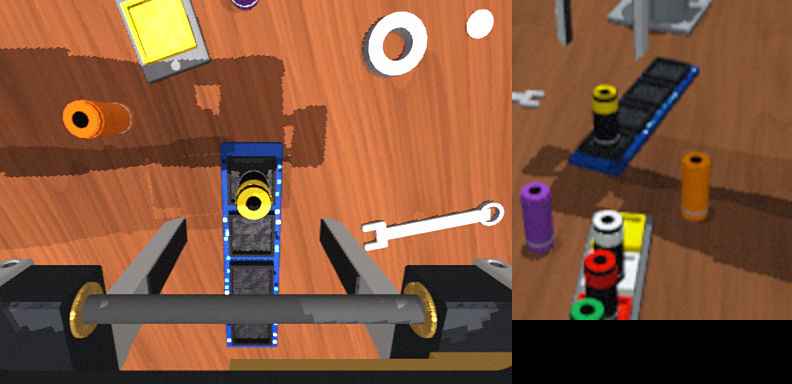

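Run:
```python
from h import *
c=pickle.load(open('w3.pkl','rb'))
print("sleeve",ray(c,(253,204),96))
for n,q in dict(p1=[(231,157),(274,157)],p2=[(231,214),(277,214)],p2n=[(231,256),(277,256)],p3=[(229,260),(277,260)],p4n=[(229,343),(276,343)]).items():
    A=[ray(c,v,24) for v in q];print(n,np.round(sum(A)/2,1),np.linalg.norm(A[0]-A[1]).round(1))
```

```text
sleeve [613.21353558 -98.1656426 ]
p1 [622.  -66.4] 49.7
p2 [ 603.8 -134.2] 56.3
p2n [ 587.6 -189.1] 58.9
p3 [ 584.7 -194.3] 61.8
p4n [ 546.6 -320.3] 66.6
```

>>> {"method": "move_arm", "body": {"dp": [[-8,45,0],[-8,45,0],[-8,45,0],[-8,45,0],[-8,45,0],[-5,33,0],[0,0,0],[0,0,0]], "rotation": [[0,0,0.07],[0,0,0.07],[0,0,0.07],[0,0,0.05],[0,0,0.05],[0,0,0],[0,0,0],[0,0,0]], "hand": [1,1,1,1,1,1,1,1]}}

```text
clock: 9.35
eef_pos: [568.0, 161.8, 159.8]
eef_rot: [-3.14, 0.0, 1.593]
wrist_force: [0.5, -0.4, 0.0]
finger_gap: 94.1
finger_force: 0.0
```

>>> {"method": "move_arm", "body": {"dp": [[0,1,-40],[0,0,-40],[0,0,-25],[0,0,-13.5],[0,0,0],[0,0,0],[0,0,0],[0,0,0],[0,0,0],[0,0,0]], "rotation": [[0,0,0],[0,0,0],[0,0,0],[0,0,0],[0,0,0],[0,0,0],[0,0,0],[0,0,0],[0,0,0],[0,0,0]], "hand": [1,1,1,1,0.8,0.6,0.4,0.2,0,0]}}

```text
clock: 10.6
eef_pos: [568.1, 163.5, 42.0]
eef_rot: [3.142, -0.0, 1.593]
wrist_force: [-0.3, 0.3, 0.1]
finger_gap: 37.7
finger_force: 0.0
```

>>> {"method": "move_arm", "body": {"dp": [[0,0,0],[0,0,0],[0,0,0]], "rotation": [[0,0,0],[0,0,0],[0,0,0]], "hand": [0,0,0]}}

```text
clock: 10.98
eef_pos: [568.1, 163.5, 42.0]
eef_rot: [-3.141, -0.0, 1.593]
wrist_force: [-2.6, -0.1, 2.4]
finger_gap: 33.8
finger_force: 25.0
```

>>> {"method": "move_arm", "body": {"dp": [[0,0,20],[0,0,50],[0,0,50],[4,-50,0],[4,-50,0],[4,-50,0],[4,-50,0],[4,-50,0],[4,-50,0],[1.5,-25,0]], "rotation": [[0,0,0],[0,0,0],[0,0,0],[0,0,-0.07],[0,0,-0.07],[0,0,-0.07],[0,0,-0.05],[0,0,-0.05],[0,0,0],[0,0,0]], "hand": [0,0,0,0,0,0,0,0,0,0]}}

```text
clock: 12.22
eef_pos: [593.3, -164.0, 161.3]
eef_rot: [-3.141, 0.0, 1.281]
wrist_force: [0.1, 1.3, -1.4]
finger_gap: 33.4
finger_force: 25.0
```

>>> {"method": "move_arm", "body": {"dp": [[0,0,0],[0,0,0],[0,0,0]], "rotation": [[0,0,0],[0,0,0],[0,0,0]], "hand": [0,0,0]}}

```text
clock: 12.6
eef_pos: [593.7, -160.5, 161.9]
eef_rot: [-3.141, -0.0, 1.284]
wrist_force: [-0.5, 0.0, -3.0]
finger_gap: 33.5
finger_force: 25.0
```

>>> {"method": "move_arm", "body": {"dp": [[0,0,-40],[0,0,-35],[0,0,-20],[0,0,-12],[0,0,-8],[0,0,-4],[0,0,-0.7],[0,0,-0.5],[0,0,0]], "rotation": [[0,0,0],[0,0,0],[0,0,0],[0,0,0],[0,0,0],[0,0,0],[0,0,0],[0,0,0],[0,0,0]], "hand": [0,0,0,0,0,0,0,0,0]}}

```text
clock: 13.72
eef_pos: [593.7, -161.6, 42.0]
eef_rot: [3.141, 0.0, 1.283]
wrist_force: [-0.1, -0.3, -2.4]
finger_gap: 33.8
finger_force: 25.0
```

Still hanging (2.4 N down); lower slightly until contact.

>>> {"method": "move_arm", "body": {"dp": [[0,0,-0.6],[0,0,0],[0,0,0]], "rotation": [[0,0,0],[0,0,0],[0,0,0]], "hand": [0,0,0]}}

```text
clock: 14.1
eef_pos: [593.8, -161.6, 42.0]
eef_rot: [3.141, 0.0, 1.283]
wrist_force: [-2.8, 0.0, 6.0]
finger_gap: 34.0
finger_force: 25.0
```

Seated. Release, rise, go to red (566, 229).

>>> {"method": "move_arm", "body": {"dp": [[0,0,0],[0,0,0],[0,0,0],[0,0,0],[0,0,0],[0,0,20],[0,0,50],[0,0,50],[0,0,0],[0,0,0]], "rotation": [[0,0,0],[0,0,0],[0,0,0],[0,0,0],[0,0,0],[0,0,0],[0,0,0],[0,0,0],[0,0,0],[0,0,0]], "hand": [0.4,0.6,0.8,1,1,1,1,1,1,1]}}

```text
clock: 15.35
eef_pos: [593.4, -161.5, 161.5]
eef_rot: [3.141, 0.0, 1.283]
wrist_force: [0.4, -0.1, -0.4]
finger_gap: 94.0
finger_force: 0.0
```

>>> {"method": "move_arm", "body": {"dp": [[-4,50,0],[-4,50,0],[-4,50,0],[-4,50,0],[-4,50,0],[-4,50,0],[-3,50,0],[-1,40,0],[0,0,0],[0,0,0]], "rotation": [[0,0,0.06],[0,0,0.06],[0,0,0.06],[0,0,0.06],[0,0,0.04],[0,0,0.03],[0,0,0],[0,0,0],[0,0,0],[0,0,0]], "hand": [1,1,1,1,1,1,1,1,1,1]}}

```text
clock: 16.6
eef_pos: [565.3, 227.7, 160.3]
eef_rot: [-3.14, 0.001, 1.593]
wrist_force: [-1.0, 0.3, -0.6]
finger_gap: 93.9
finger_force: 0.0
```

Run:
```python
from h import *
from cell import camera
c=wrist('w4')
s=camera("side");a=cv2.resize(s["image"][100:260,200:340],None,fx=2,fy=2)
a=cv2.copyMakeBorder(a,0,384-320,0,0,cv2.BORDER_CONSTANT)
cv2.imwrite("pics/w4b.png",np.hstack([c["image"],a])[:,:,::-1])
```

```text
16.6 [565.3 227.7 160.3] [-3.140e+00  1.000e-03  1.593e+00]
```

View pics/w4b.png

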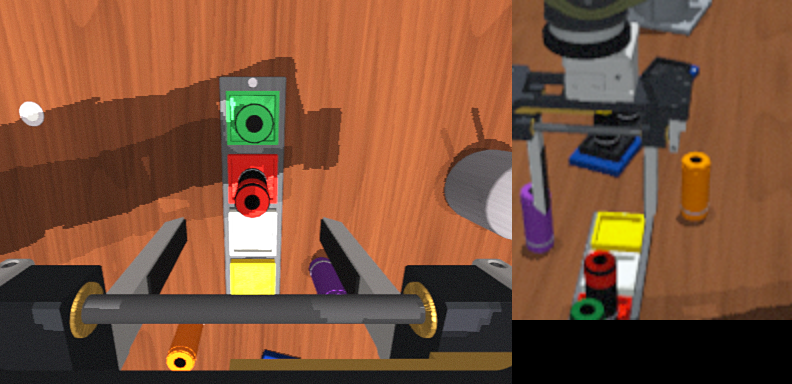

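>>> {"method": "move_arm", "body": {"dp": [[0.5,1,-40],[0,0,-40],[0,0,-25],[0,0,-13],[0,0,0],[0,0,0],[0,0,0],[0,0,0],[0,0,0],[0,0,0]], "rotation": [[0,0,0],[0,0,0],[0,0,0],[0,0,0],[0,0,0],[0,0,0],[0,0,0],[0,0,0],[0,0,0],[0,0,0]], "hand": [1,1,1,1,0.8,0.6,0.4,0.2,0,0]}}

```text
clock: 17.95
eef_pos: [566.1, 229.5, 43.2]
eef_rot: [-3.142, 0.0, 1.593]
wrist_force: [-4.7, -0.2, 2.4]
finger_gap: 37.6
finger_force: 1.8
```

>>> {"method": "move_arm", "body": {"dp": [[0,0,0],[0,0,0],[0,0,0]], "rotation": [[0,0,0],[0,0,0],[0,0,0]], "hand": [0,0,0]}}

```text
clock: 18.32
eef_pos: [566.0, 229.5, 43.2]
eef_rot: [-3.141, -0.0, 1.593]
wrist_force: [-2.0, -1.2, 0.7]
finger_gap: 33.4
finger_force: 25.0
```

```bash
python3 -c "
from h import *
c=pickle.load(open('w4.pkl','rb'))
print(ray(c,(252,201),96),ray(c,(254,124),96))"
```

```text
[565.41679236 227.99608835] [565.68762376 297.73314916]
```

>>> {"method": "move_arm", "body": {"dp": [[0,0,20],[0,0,50],[0,0,50],[1,-50,0],[1,-50,0],[1,-50,0],[1,-50,0],[1,-50,0],[1,-50,0],[1,-50,0]], "rotation": [[0,0,0],[0,0,0],[0,0,0],[0,0,-0.06],[0,0,-0.05],[0,0,-0.05],[0,0,-0.05],[0,0,-0.05],[0,0,-0.05],[0,0,0]], "hand": [0,0,0,0,0,0,0,0,0,0]}}

```text
clock: 19.58
eef_pos: [573.1, -122.3, 164.6]
eef_rot: [3.14, 0.0, 1.282]
wrist_force: [0.8, 0.3, -2.4]
finger_gap: 33.6
finger_force: 25.0
```

>>> {"method": "move_arm", "body": {"dp": [[0.5,-50,0],[0,-40,0],[0,-18,0],[0,0,0],[0,0,0]], "rotation": [[0,0,0],[0,0,0],[0,0,0],[0,0,0],[0,0,0]], "hand": [0,0,0,0,0]}}

```text
clock: 20.2
eef_pos: [573.8, -227.2, 163.4]
eef_rot: [3.142, -0.0, 1.284]
wrist_force: [0.9, 0.7, -2.5]
finger_gap: 33.6
finger_force: 25.0
```

>>> {"method": "move_arm", "body": {"dp": [[0,-1,-40],[0,0,-35],[0,0,-20],[0,0,-12],[0,0,-8],[0,0,-4],[0,0,-0.7],[0,0,-0.6],[0,0,0]], "rotation": [[0,0,0],[0,0,0],[0,0,0],[0,0,0],[0,0,0],[0,0,0],[0,0,0],[0,0,0],[0,0,0]], "hand": [0,0,0,0,0,0,0,0,0]}}

```text
clock: 21.32
eef_pos: [573.7, -229.6, 43.2]
eef_rot: [3.141, 0.0, 1.283]
wrist_force: [0.2, 0.1, -1.1]
finger_gap: 33.8
finger_force: 25.0
```

>>> {"method": "move_arm", "body": {"dp": [[0,0,0],[0,0,0]], "rotation": [[0,0,0],[0,0,0]], "hand": [0,0]}}

```text
clock: 21.58
eef_pos: [573.8, -229.6, 43.2]
eef_rot: [3.141, 0.0, 1.283]
wrist_force: [-0.7, -0.9, 1.5]
finger_gap: 34.0
finger_force: 25.0
```

>>> {"method": "move_arm", "body": {"dp": [[0,0,-0.4],[0,0,0],[0,0,0],[0,0,0],[0,0,0],[0,0,0],[0,0,0],[0,0,20],[0,0,50],[0,0,50]], "rotation": [[0,0,0],[0,0,0],[0,0,0],[0,0,0],[0,0,0],[0,0,0],[0,0,0],[0,0,0],[0,0,0],[0,0,0]], "hand": [0,0,0.4,0.6,0.8,1,1,1,1,1]}}

```text
clock: 22.82
eef_pos: [573.5, -229.5, 165.4]
eef_rot: [3.141, 0.0, 1.283]
wrist_force: [0.9, 0.7, 0.2]
finger_gap: 93.6
finger_force: 0.0
```

>>> {"method": "move_arm", "body": {"dp": [[-1,50,0],[-1,50,0],[-1,50,0],[-1,50,0],[-1,50,0],[-1,50,0],[-1,50,0],[-1,50,0],[0,50,0],[0,50,0]], "rotation": [[0,0,0.05],[0,0,0.05],[0,0,0.05],[0,0,0.05],[0,0,0.05],[0,0,0.06],[0,0,0],[0,0,0],[0,0,0],[0,0,0]], "hand": [1,1,1,1,1,1,1,1,1,1]}}

```text
clock: 24.08
eef_pos: [565.6, 272.2, 164.3]
eef_rot: [3.14, -0.001, 1.593]
wrist_force: [0.2, -0.6, 0.4]
finger_gap: 93.6
finger_force: 0.0
```

>>> {"method": "move_arm", "body": {"dp": [[0,27,0],[0,0,0],[0,0,0]], "rotation": [[0,0,0],[0,0,0],[0,0,0]], "hand": [1,1,1]}}

```text
clock: 24.45
eef_pos: [565.8, 296.8, 163.3]
eef_rot: [3.141, -0.0, 1.592]
wrist_force: [-0.7, -0.0, -1.1]
finger_gap: 93.9
finger_force: 0.0
```

>>> {"method": "move_arm", "body": {"dp": [[0,0.5,-40],[0,0,-40],[0,0,-25],[0,0,-16],[0,0,0],[0,0,0],[0,0,0],[0,0,0],[0,0,0],[0,0,0]], "rotation": [[0,0,0],[0,0,0],[0,0,0],[0,0,0],[0,0,0],[0,0,0],[0,0,0],[0,0,0],[0,0,0],[0,0,0]], "hand": [1,1,1,1,0.8,0.6,0.4,0.2,0,0]}}

```text
clock: 25.7
eef_pos: [565.6, 298.0, 41.5]
eef_rot: [3.142, -0.0, 1.593]
wrist_force: [-0.7, 0.0, 0.8]
finger_gap: 37.3
finger_force: 0.0
```

>>> {"method": "move_arm", "body": {"dp": [[0,0,0],[0,0,0],[0,0,0]], "rotation": [[0,0,0],[0,0,0],[0,0,0]], "hand": [0,0,0]}}

```text
clock: 26.08
eef_pos: [565.6, 298.0, 41.5]
eef_rot: [-3.142, -0.0, 1.593]
wrist_force: [-1.3, 0.4, 2.0]
finger_gap: 33.7
finger_force: 25.0
```

>>> {"method": "move_arm", "body": {"dp": [[0,0,20],[0,0,50],[0,0,50],[-1,-50,0],[-1,-50,0],[-1,-50,0],[-1,-50,0],[-1,-50,0],[-1,-50,0],[-1,-50,0]], "rotation": [[0,0,0],[0,0,0],[0,0,0],[0,0,-0.06],[0,0,-0.05],[0,0,-0.05],[0,0,-0.05],[0,0,-0.05],[0,0,-0.05],[0,0,0]], "hand": [0,0,0,0,0,0,0,0,0,0]}}

```text
clock: 27.32
eef_pos: [558.6, -53.7, 163.0]
eef_rot: [3.14, -0.0, 1.282]
wrist_force: [-0.5, -0.4, -1.3]
finger_gap: 33.8
finger_force: 25.0
```

>>> {"method": "move_arm", "body": {"dp": [[-1,-50,0],[-1,-50,0],[-1,-50,0],[-1,-50,0],[-1,-30,0],[0,-13.5,0],[0,0,0],[0,0,0]], "rotation": [[0,0,0],[0,0,0],[0,0,0],[0,0,0],[0,0,0],[0,0,0],[0,0,0],[0,0,0]], "hand": [0,0,0,0,0,0,0,0]}}

```text
clock: 28.32
eef_pos: [553.9, -294.4, 161.8]
eef_rot: [3.142, -0.0, 1.284]
wrist_force: [-1.4, 0.9, -1.2]
finger_gap: 33.6
finger_force: 25.0
```

>>> {"method": "move_arm", "body": {"dp": [[0,0,-40],[0,0,-35],[0,0,-20],[0,0,-12],[0,0,-8],[0,0,-4],[0,0,-0.7],[0,0,-0.8],[0,0,0],[0,0,0]], "rotation": [[0,0,0],[0,0,0],[0,0,0],[0,0,0],[0,0,0],[0,0,0],[0,0,0],[0,0,0],[0,0,0],[0,0,0]], "hand": [0,0,0,0,0,0,0,0,0,0]}}

```text
clock: 29.58
eef_pos: [553.9, -295.7, 41.5]
eef_rot: [3.141, 0.0, 1.283]
wrist_force: [-0.8, 0.6, 2.8]
finger_gap: 33.7
finger_force: 25.0
```

Touching. Release, rise, and back off toward the robot for a final look.

>>> {"method": "move_arm", "body": {"dp": [[0,0,-0.3],[0,0,0],[0,0,0],[0,0,0],[0,0,0],[0,0,0],[0,0,0],[0,0,20],[0,0,50],[0,0,50]], "rotation": [[0,0,0],[0,0,0],[0,0,0],[0,0,0],[0,0,0],[0,0,0],[0,0,0],[0,0,0],[0,0,0],[0,0,0]], "hand": [0,0,0.4,0.6,0.8,1,1,1,1,1]}}

```text
clock: 30.82
eef_pos: [553.6, -295.5, 163.6]
eef_rot: [3.141, 0.0, 1.283]
wrist_force: [0.2, -0.4, 0.1]
finger_gap: 93.8
finger_force: 0.0
```

>>> {"method": "move_arm", "body": {"dp": [[0,0,50],[-40,-20,10],[-40,-20,10],[-40,-20,0],[-40,-20,0],[-40,-20,0],[-40,0,0],[0,0,0],[0,0,0]], "rotation": [[0,0,0],[0,0,0],[0,0,0],[0,0,0],[0,0,0],[0,0,0],[0,0,0],[0,0,0],[0,0,0]], "hand": [1,1,1,1,1,1,1,1,1]}}

```text
clock: 31.95
eef_pos: [314.1, -395.6, 231.7]
eef_rot: [3.14, 0.001, 1.283]
wrist_force: [0.3, 0.2, -0.3]
finger_gap: 94.0
finger_force: 0.0
```

Run:
```python
from h import *
from cell import camera
s=camera("side")["image"][90:250,190:340];t=camera("top")["image"][120:260,90:420]
cv2.imwrite("pics/f1.png",cv2.resize(s,None,fx=3.5,fy=3.5,interpolation=2)[:,:,::-1])
cv2.imwrite("pics/f2.png",cv2.resize(t,None,fx=2.4,fy=2.4,interpolation=2)[:,:,::-1])
```

```text
(no output)
```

View pics/f1.png

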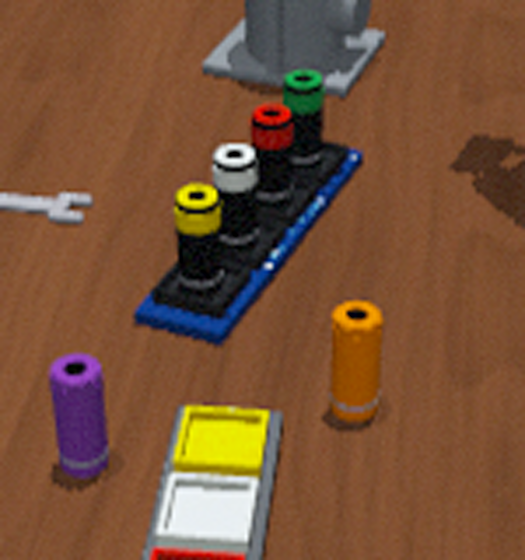

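View pics/f2.png

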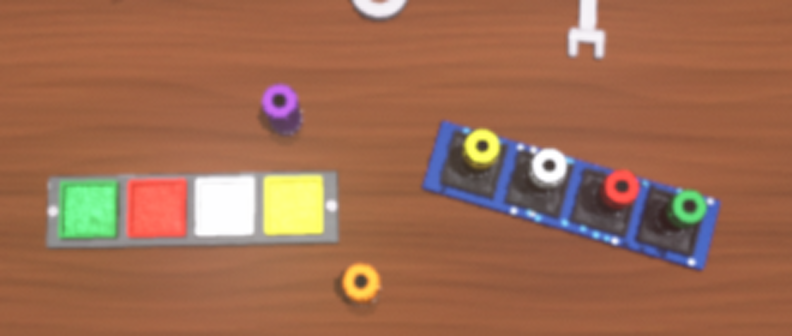

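All four sleeves stand upright in the new rack in reversed order: yellow, white, red, green from the left. In the top crop they are at (482,146), (549,166), (621,187) and (688,206). Orange and purple have not moved.

```bash
python3 -c "
from cell import manip
print(manip.sign_off())"
```

```text
the job is handed in; nothing more can be done
None
```

The job is handed in at about 32 s on the robot's clock: all four sleeves stand upright and released in the new rack, reading yellow, white, red, green from the left (reversed from green, red, white, yellow), with the orange and purple look-alikes untouched.

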